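# Seat a carving block and pin the sliding jaw

### The arm

A 6-joint arm with a two-finger parallel gripper is mounted at the origin on a cart in front of the work surface, level with it; the furniture and walls round the work are solid. World frame = base frame: x ahead of the robot, y to its left, z up, the work surface at z = 0. Lengths are in m, angles in rad, forces in N, time in s.
With the tool pointing down it reaches from about 0.3 to 0.825 m from the base axis. Payload 5.4 kg.
Tool frame: the origin (TCP) lies at the very end of the fingers, on their centre line; the grasp point (between the pads) lies 19 mm behind it; z points along the fingers, y is the line along which they close (so a half turn about z gives the same grasp; the last joint's range is limited). The gripper opens to 92 mm and grips with 3 to 60 N. Pads are 20 mm wide; open, the fingers measure 128 mm over their backs; the gripper's body (75 mm by 189 mm) begins 69 mm behind the grasp point.
Start: joints at [-1.417, 0.158, 1.597, -0, 1.386, -0.21], TCP at [0.205, -0.537, 0.215] pointing down, gripper open.
Joint ranges: [-2.91, 2.91], [-0.94, 2.29], [0.18, 2.7], [-1.29, 4.43], [0.17, 2.64], [-3, 3]. Speed limits (rad/s): [2.57, 2.57, 3.14, 3.14, 3.14, 3.14].

### API

Orientations are given as a rotation vector (axis times angle).
In Python, from workcell import bot gives the robot as it stands. Calls block until the motion is done:
- bot.goto(position, orientation): joint-space move of the TCP to a pose.
- bot.line_to(position, rot=None, max_speed=0.15): straight line of the TCP; rot=None keeps the orientation; max_speed is the mean speed in m/s.
- bot.set_joints(angles): joint-space move.
- bot.set_gripper(opening, newtons=None): opening from 0.0 (shut) to 1.0 (fully open); newtons is the grip in N (None keeps the last); returns when the fingers have stopped.
- bot.hold(seconds).
- bot.inverse_kinematics(position, orientation): joint angles nearest the present ones, or None.
- bot.read_camera(name): name is "scene" or "top" or "wrist"; returns a dict with "pixels" (480x640x3 uint8, blue, green, red), "fx", "fy", "cx", "cy" (pixels), "R" (3x3) and "t" (3): a world point X has camera coordinates R X + t. Camera axes: x right, y down, z forward; pixel columns grow to the right and rows downward; lengths in m; the calibration is good to about 2 mm. The wrist camera is an equidistant fisheye: a pixel r from the principal point sees the ray r / f radians off the axis. A picture is of the moment at which its call begins. There is no depth.
A pose or a line that the arm cannot do raises bot.MotionError and nothing moves.
- bot.job_done(): hands the job in; it is judged then, once.
Readings, each from a call of its own:
- bot.current_clock(): time.
- bot.current_joints(): joint angles.
- bot.current_joint_vel(): joint speeds.
- bot.current_effort(): joint torques, N m.
- bot.current_ee_pos(): TCP position.
- bot.current_tool_rot(): TCP orientation.
- bot.current_contact_force(): force on the tool from outside, world axes, zero at the start.
- bot.current_ft_torque(): the same for the moment, N m.
- bot.current_opening(): opening from 0.0 (shut) to 1.0 (fully open).
- bot.current_grip_force(): force on a finger pad.
Only numpy, scipy, OpenCV 4.12 (cv2) and the standard library are available. Lean on these libraries where they do the work, as an engineer would, in place of code of your own. Each camera call takes 0.05 s, during which the arm holds its last target. There are 200 camera calls.

### The job

Set the carving down with its wooden backing block fully home on both alignment pegs of the holding fixture, handling it by the wood and not by the carving. Then lift the spring plunger's knob, slide the jaw one hole along towards the block so that its tongue covers the step at the block's end, and let the pin drop fully into that hole. Finish while still gripping the knob with the pin home, do not let go, and leave the sanding block, the marker and the brush where they lie.

Things in the scene. Friction and masses are not known exactly. Their poses are not given: they have to be found in the camera images.
- fixture: Fixed steel holding fixture, base plate 90 x 330 x 8 mm. Origin: centre of the underside; y runs lengthwise from the drilled tube to the peg nest, z up. The 30 mm square tube lies along y from -150 to +20 mm, top at z = 38 mm, with five 11 mm pin holes in its top at y = -120, -90, -60, -30 and 0 mm. The robot's side is -x.
- nest (a point): Centre of the nest's flat top, an aluminium riser 40 mm (x) x 106 mm (y), 20 mm above the table at y = +85 mm of the fixture. Two upright steel pegs, 10 mm thick with tapered noses, stand 13.5 mm above it, 34 mm either side of this point along the fixture's y.
- block: Loose wooden backing block, about 0.2 kg. Origin: centre of its underside; y along its length, z up. Lower part 46 (x) x 110 (y) x 16 mm; upper part 46 x 82 mm up to z = 28.7 mm, so each end has a step 14 mm long. Two 12.5 mm holes, 16 mm deep, in the underside at y = -34 and +34 mm take the pegs; it fits either way round. Grip it across its 46 mm width.
- carving: Carved white tail, 31 x 69 x 31 mm, bedded on top of the block and fixed to it; its origin is 30 mm above the block's, its top 61 mm. It is narrower than the block, so fingers on the wood's sides clear it.
- knob (a point): Centre of the plunger's round black knob: 28 mm thick from 7 mm below to 11 mm above this point. When the pin is home the flat top of the jaw's sleeve (42 mm in x, 50 mm in y) is 28 mm below it, with a 19 mm thick bush between. At the start the pin is in the hole at y = -60 mm of the fixture.
- next_hole (a point): Centre of the mouth of the next hole (y = -30 mm of the fixture, top of the tube), where the pin must end. The knob's centre then stands 37 mm straight above it.
- jaw (a joint): Slide of the jaw along the fixture's +y, m: 0 = parked as at the start, 0.030 = pin over the next hole. It slides with about 2 N once the pin is out. Its tongue, 30 mm wide, then reaches 11 mm over the block's step, 3 mm above it and 2.5 mm short of the upper part; a block that is not home is in its way.
- plunger (a joint): Lift of the spring plunger along z, m: 0 = pin fully home, 10 mm deep; above 0.010 the round-nosed 9 mm pin is clear of the hole; stop at 0.014. The spring pulls it down with about 7 N at 0 and 10 N at 0.012. Let down between holes, the pin rides on the tube at 0.010 and drops into the next hole it meets.
- sanding_block: Sanding sponge, 44 x 70 x 25 mm, lies behind the fixture; leave alone.
- marker_pen: Marker pen, 17 x 134 x 17 mm, lies behind the fixture; leave alone.
- brush: Flat dust brush, 42 x 198 x 12 mm, lies at the left; leave alone.

How it is judged:
By the outcome, as a careful person would: the job done as asked, in the order asked, and still so for the second after the job is handed in, while the arm keeps its last pose, push and grip.
It also fails if it takes over 54 s, if anything falls off the work surface, if the arm or the gripper's body presses on something with over 40 N, if the wrist force passes 120 N, or if a joint passes its speed limit or range.

## Working session

There is one attempt and no reset: what is moved stays moved. The work goes in short steps, each a Python script; the robot and the scene stay as the last script left them, time stands still between calls to the robot, and variables do not carry over. Pictures are saved under pics/ and viewed, at most 10 in all, crops included, and the job is handed in when it is done.

```bash
ls; mkdir -p pics; python3 - <<'E'
from workcell import bot
import cv2,numpy as np,pickle
d={}
for n in("scene","top"):
    c=bot.read_camera(n); d[n]=c; cv2.imwrite(f"pics/{n}0.png",c["pixels"])
    print(n,c["fx"],c["fy"],c["cx"],c["cy"],np.round(-np.array(c["R"]).T@c["t"],3),np.round(c["R"],3).tolist())
pickle.dump(d,open("cam0.pkl","wb"))
print(bot.current_clock(),bot.current_tool_rot())
E
```

```text
pics
workcell.py
scene 512.3618981240794 512.3618981240794 314.78071343143455 241.70803064159466 [-0.123  0.644  0.965] [[-0.629, -0.777, 0.004], [-0.555, 0.446, -0.702], [0.544, -0.444, -0.712]]
top 536.7795980427987 536.7795980427987 316.4509978282211 242.1784186447955 [0.41  0.079 1.2  ] [[-0.023, -1.0, -0.019], [-0.99, 0.025, -0.136], [0.137, 0.016, -0.99]]
0.1 [-3.08809577e+00 -5.68027381e-01 -6.87970618e-05]
```

View pics/top0.png

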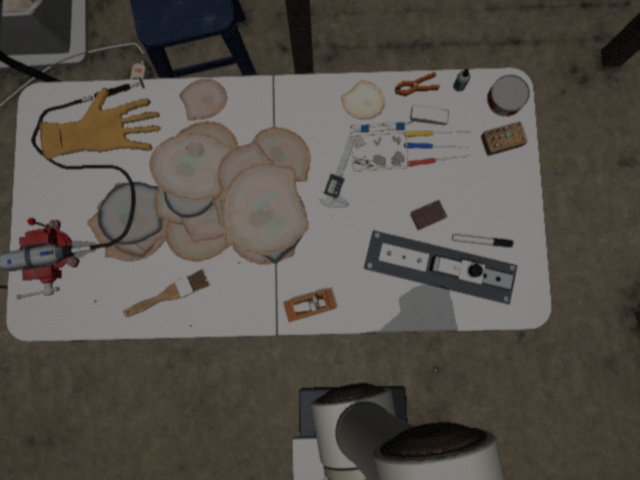

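View pics/scene0.png

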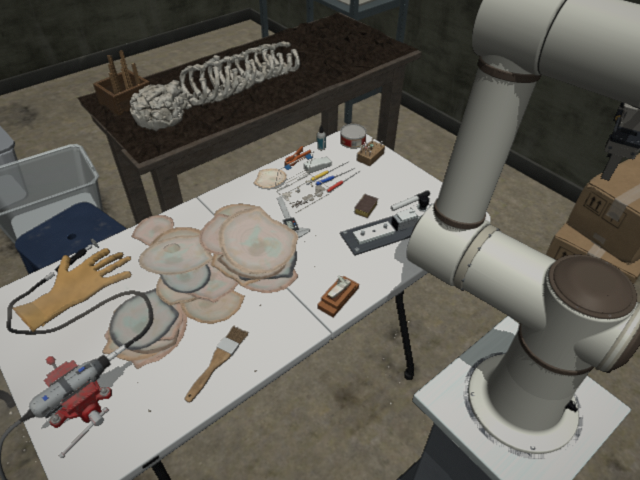

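The top view shows the block at about (310,305), the fixture's plate corners at (374,231), (517,265), (510,302) and (365,268), the knob at (475,270), and the nest on the left around (405,257). The scene view agrees, though the arm hides part of the plunger. Next I'll get coarse positions by mask.

```bash
cat > h.py <<'E'
import numpy as np,cv2,pickle
from scipy.spatial.transform import Rotation as Ro
def ray(c,uv):
    x=(uv[0]-c["cx"])/c["fx"]; y=(uv[1]-c["cy"])/c["fy"]
    if c.get("fish"):
        r=np.hypot(x,y); s=np.sin(r)/max(r,1e-9); d=np.array([x*s,y*s,np.cos(r)])
    else: d=np.array([x,y,1.])
    R=np.array(c["R"]); d=R.T@d
    return -R.T@np.array(c["t"]),d/np.linalg.norm(d)
def onz(c,uv,z):
    o,d=ray(c,uv); return o+d*(z-o[2])/d[2]
def pix(c,X):
    p=np.array(c["R"])@np.asarray(X,float)+np.array(c["t"])
    if c.get("fish"):
        rr=np.hypot(p[0],p[1]); k=np.arctan2(rr,p[2])/max(rr,1e-9); x,y=p[0]*k,p[1]*k
    else: x,y=p[0]/p[2],p[1]/p[2]
    return np.array([c["fx"]*x+c["cx"],c["fy"]*y+c["cy"]])
def down(yaw):  # tool z down, tool y (closing line) along world angle yaw
    y=np.array([np.cos(yaw),np.sin(yaw),0]); z=np.array([0,0,-1.]); x=np.cross(y,z)
    return Ro.from_matrix(np.c_[x,y,z]).as_rotvec()
def tri(c1,u1,c2,u2):
    a,d=ray(c1,u1); b,e=ray(c2,u2)
    s=np.linalg.lstsq(np.c_[d,-e],b-a,rcond=None)[0]
    return (a+d*s[0]+b+e*s[1])/2, np.linalg.norm(a+d*s[0]-b-e*s[1])
def wrist(bot,name):
    c=bot.read_camera("wrist"); c["fish"]=True
    pickle.dump(c,open(name+".pkl","wb")); cv2.imwrite(f"pics/{name}.png",c["pixels"]); return c
E
python3 - <<'E'
from h import *
d=pickle.load(open("cam0.pkl","rb")); c=d["top"]; im=c["pixels"]
hsv=cv2.cvtColor(im,cv2.COLOR_BGR2HSV)
def biggest(m,box):
    k=np.zeros_like(m); x0,y0,x1,y1=box; k[y0:y1,x0:x1]=m[y0:y1,x0:x1]
    cs=cv2.findContours(k,cv2.RETR_EXTERNAL,cv2.CHAIN_APPROX_NONE)[0]; return max(cs,key=cv2.contourArea)
def rect(ct,z):
    P=np.array([onz(c,p[0],z)[:2] for p in ct],np.float32); r=cv2.minAreaRect(P)
    b=cv2.boxPoints(r); e=[b[1]-b[0],b[2]-b[1]]; L=max(e,key=np.linalg.norm)
    print(cv2.minAreaRect(ct),np.round(r[0],4),np.round(r[1],4),"yaw long",np.degrees(np.arctan2(L[1],L[0])))
rect(biggest(cv2.inRange(hsv,(3,110,60),(22,255,255)),(275,280,350,330)),.016)
rect(biggest(cv2.inRange(im,(0,0,0),(110,110,110)),(355,220,530,310)),.008)
E
```

```text
((309.3104248046875, 304.4927978515625), (19.919998168945312, 49.040000915527344), 73.73979187011719) [0.4357 0.1164] [0.0434 0.1072] yaw long -75.15435
((437.1770324707031, 281.2624816894531), (151.38125610351562, 71.29544067382812), 13.495734214782715) [ 0.4808 -0.1661] [0.331  0.1589] yaw long 74.78528
```

```bash
python3 - <<'E'
from h import *
from workcell import bot
d=pickle.load(open("cam0.pkl","rb")); c=d["top"]
P=[onz(c,p,.008) for p in [(374,231),(517,265),(510,302),(365,268)]]
print(np.round(P,3), np.mean(P,0), "knob~",onz(c,(475,270),.085))
m=np.mean(P,0)
bot.goto([m[0],m[1],.30],down(np.radians(-15))); print(bot.current_clock(),bot.current_joints())
w=wrist(bot,"wf"); print(w["fx"],w["cx"],w["cy"],-np.array(w["R"]).T@w["t"])
bot.goto([.436,.116,.23],down(np.radians(15))); print(bot.current_clock(),bot.current_joints())
w=wrist(bot,"wb"); t=bot.read_camera("top"); s=bot.read_camera("scene"); pickle.dump({"top":t,"scene":s},open("cam1.pkl","wb"))
E
```

```text
[[ 0.596 -0.032  0.008]
 [ 0.512 -0.345  0.008]
 [ 0.431 -0.324  0.008]
 [ 0.513 -0.009  0.008]] [ 0.5130623  -0.17723937  0.008     ] knob~ [ 0.49697687 -0.23028735  0.085     ]
1.8583 [-5.56810390e-01  3.09096769e-02  1.56701963e+00 -3.22963676e-04
  1.54420467e+00 -2.93515418e-01]
371.64829954431775 316.58325670427234 238.8467583887133 [ 0.5328539  -0.09588824  0.46961097]
3.0917 [-1.05192055e-02 -1.85082845e-01  1.90548415e+00 -4.45080122e-04
  1.42010889e+00 -2.70755941e-01]
```

View pics/wf.png

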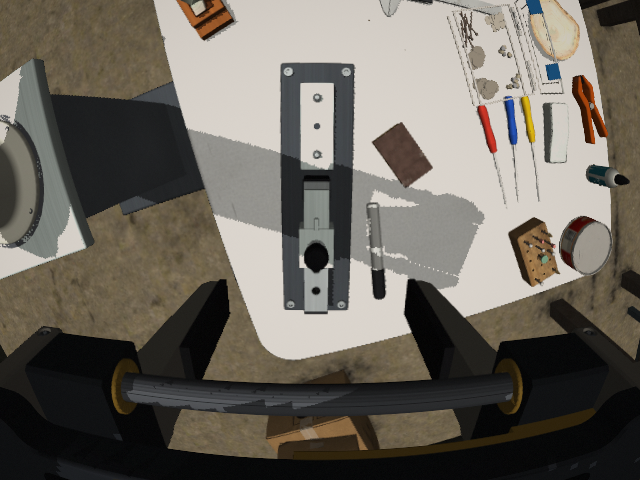

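View pics/wb.png

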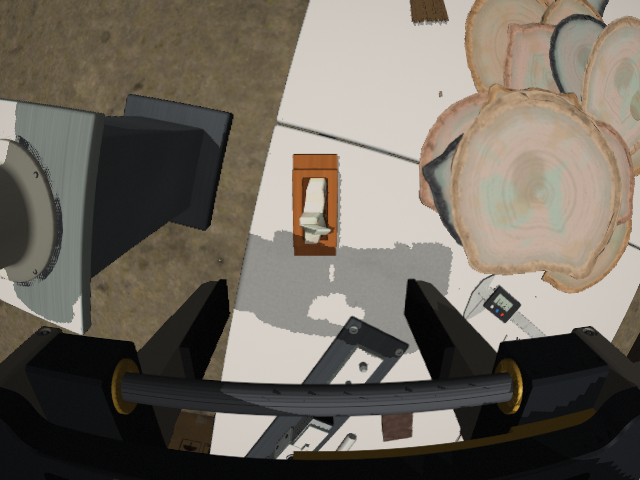

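The first wrist view shows the plate at columns 281–355 and rows 64–311. The pegs are at (317,98) and (317,154), and the knob is at (316,257). The second view shows the block at columns 293–338 and rows 154–255. I'll enlarge both for exact edges.

```bash
python3 - <<'E'
from h import *
a=cv2.imread("pics/wf.png")[55:325,270:370]; b=cv2.imread("pics/wb.png")[140:270,275:355]
A=cv2.resize(a[:125],None,fx=4,fy=4,interpolation=cv2.INTER_CUBIC); B=cv2.resize(b,None,fx=4,fy=4,interpolation=cv2.INTER_CUBIC)
H=max(A.shape[0],B.shape[0]); f=lambda q:cv2.copyMakeBorder(q,0,H-q.shape[0],0,0,0)
cv2.imwrite("pics/z1.png",np.hstack([f(A),f(B)])); print(H,A.shape,B.shape)
E
```

```text
520 (500, 400, 3) (520, 320, 3)
```

View pics/z1.png

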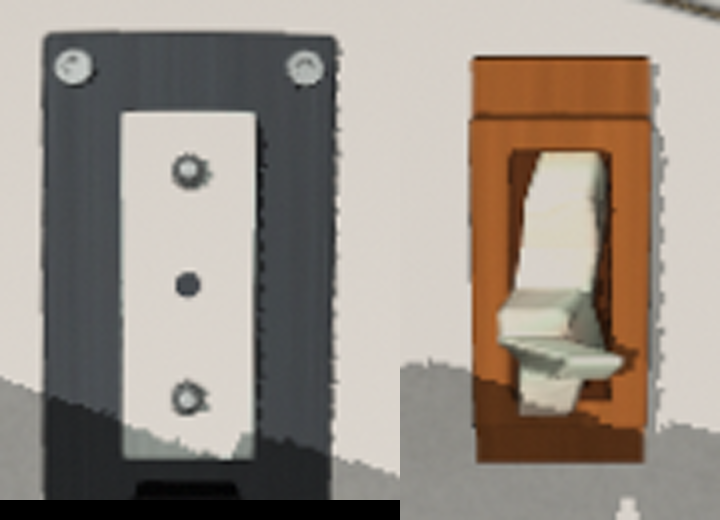

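```bash
cat > meas.py <<'E'
from h import *
def rect(c,m,z,box,name=""):
    x0,y0,x1,y1=box; k=np.zeros_like(m); k[y0:y1,x0:x1]=m[y0:y1,x0:x1]
    cs=cv2.findContours(k,cv2.RETR_EXTERNAL,cv2.CHAIN_APPROX_NONE)[0]; ct=max(cs,key=cv2.contourArea)
    # fill by hull for convex shapes
    P=np.array([onz(c,p[0],z)[:2] for p in cv2.convexHull(ct)],np.float32); r=cv2.minAreaRect(P)
    b=cv2.boxPoints(r); L=max([b[1]-b[0],b[2]-b[1]],key=np.linalg.norm); L=L*np.sign(L[1])
    print(name,"px",cv2.boundingRect(ct),"c",np.round(r[0],4),"size",np.round(r[1],4),"yaw",round(np.degrees(np.arctan2(L[1],L[0])),2)); return r
def blob(m,box):
    x0,y0,x1,y1=box; M=cv2.moments(m[y0:y1,x0:x1],True); return np.array([x0+M["m10"]/M["m00"],y0+M["m01"]/M["m00"]])
E
python3 - <<'E'
from meas import *
d=pickle.load(open("cam1.pkl","rb"))
O=lambda im:cv2.inRange(cv2.cvtColor(im,cv2.COLOR_BGR2HSV),(3,110,30),(22,255,255))
wb=pickle.load(open("wb.pkl","rb")); wf=pickle.load(open("wf.pkl","rb")); t0=pickle.load(open("cam0.pkl","rb"))["top"]; t=d["top"]
for z in(.0287,.016): rect(wb,O(wb["pixels"]),z,(280,140,350,265),f"block wrist {z}")
for z in(.0287,.016): rect(t0,O(t0["pixels"]),z,(275,280,350,330),f"block top {z}")
g=cv2.cvtColor(wf["pixels"],cv2.COLOR_BGR2GRAY)
dark=cv2.inRange(g,0,110)
rect(wf,dark,.008,(275,58,360,176),"plate upper wrist")
print("wrist cam axis",np.array(wf["R"])[2])
n=blob(dark,(311,121,322,132)); p1=blob(cv2.inRange(g,0,150),(309,91,324,105)); p2=blob(cv2.inRange(g,0,150),(309,147,324,161))
print("hole",n,onz(wf,n,.02)); 
for p in(p1,p2): print("peg",p,onz(wf,p,.027))
k=blob(cv2.inRange(g,0,30),(298,238,334,275)); print("knob",k,onz(wf,k,.084))
# top camera: nest marks
t=t0; gt=cv2.cvtColor(t["pixels"],cv2.COLOR_BGR2GRAY)
rect(t,cv2.inRange(gt,150,255),.02,(379,242,432,272),"nest top")
rect(t,cv2.inRange(gt,0,25),.091,(462,258,488,282),"knob top")
cv2.imwrite("pics/z2.png",cv2.resize(d["top"]["pixels"][220:315,355:530],None,fx=4,fy=4,interpolation=cv2.INTER_CUBIC))
print([ (np.round(pix(wb,p[:2]+(0,)),0)) for p in [(0.436,.116)]])
E
```

```text
block wrist 0.0287 px (292, 154, 46, 102) c [0.4323 0.1196] size [0.0454 0.1064] yaw 104.97
block wrist 0.016 px (292, 154, 46, 102) c [0.4329 0.1169] size [0.047 0.11 ] yaw 104.97
block top 0.0287 px (284, 289, 52, 32) c [0.4354 0.116 ] size [0.043  0.1061] yaw 104.85
block top 0.016 px (284, 289, 52, 32) c [0.4357 0.1164] size [0.0434 0.1072] yaw 104.85
plate upper wrist px (280, 63, 74, 113) c [ 0.5355 -0.0856] size [0.1406 0.0905] yaw 74.68
wrist cam axis [-0.07716839 -0.28580428 -0.95517588]
hole [316.5        125.78571429] [ 0.53309197 -0.09424246  0.02      ]
peg [317.24528302  97.52830189] [ 0.54269678 -0.06192606  0.027     ]
peg [316.94 154.22] [ 0.52477148 -0.12715747  0.027     ]
knob [315.8258317  256.64383562] [ 0.49554803 -0.23090549  0.084     ]Traceback (most recent call last):
  File "<stdin>", line 17, in <module>
  File "meas.py", line 4, in rect
    cs=cv2.findContours(k,cv2.RETR_EXTERNAL,cv2.CHAIN_APPROX_NONE)[0]; ct=max(cs,key=cv2.contourArea)
                                                                          ~~~^^^^^^^^^^^^^^^^^^^^^^^^
ValueError: max() iterable argument is empty
```

```bash
python3 - <<'E'
from meas import *
from workcell import bot
q=np.array(bot.current_joints()); q[5]+=np.pi; bot.set_joints(q); bot.hold(.2)
w=wrist(bot,"wb2"); print(bot.current_clock(),bot.current_ee_pos(),bot.current_tool_rot())
wb=pickle.load(open("wb.pkl","rb"))
O=lambda im:cv2.inRange(cv2.cvtColor(im,cv2.COLOR_BGR2HSV),(3,110,30),(22,255,255))
X=np.array([.433,.117,.016]); u=pix(w,X).astype(int); print(u)
for z in(.0287,.016): rect(w,O(w["pixels"]),z,(u[0]-45,u[1]-75,u[0]+45,u[1]+75),f"block flip {z}")
t=pickle.load(open("cam0.pkl","rb"))["top"]; gt=cv2.cvtColor(t["pixels"],cv2.COLOR_BGR2GRAY)
print(gt[255:262,380:384].tolist(),gt[268:273,472:478].tolist())
crop=cv2.resize(t["pixels"][220:315,355:530],None,fx=4,fy=4,interpolation=cv2.INTER_CUBIC)
c2=w["pixels"][max(0,u[1]-75):u[1]+75,u[0]-45:u[0]+45]; c2=cv2.resize(c2,None,fx=2,fy=2)
pad=np.zeros((max(0,0)+c2.shape[0],crop.shape[1],3),np.uint8); 
pad=pad[:210]; pad[:,:c2.shape[1]]=c2[:210]
cv2.imwrite("pics/z2.png",np.vstack([crop,pad]))
E
```

```text
6.1417 [0.43676854 0.11504822 0.23035429] [-2.49036580e+00  1.91467816e+00 -1.05699033e-03]
[318 208]
block flip 0.0287 px (297, 156, 45, 101) c [0.4339 0.1129] size [0.045  0.1056] yaw 104.73
block flip 0.016 px (297, 156, 45, 101) c [0.4332 0.1156] size [0.0466 0.1092] yaw 104.74
[[121, 133, 133, 134], [122, 132, 132, 133], [127, 131, 132, 133], [131, 131, 132, 132], [125, 127, 131, 130], [105, 110, 113, 121], [67, 71, 79, 94]] [[14, 22, 20, 18, 17, 20], [25, 21, 21, 21, 15, 12], [21, 20, 23, 15, 16, 18], [18, 22, 20, 20, 22, 21], [15, 17, 20, 25, 18, 20]]
```

View pics/z2.png

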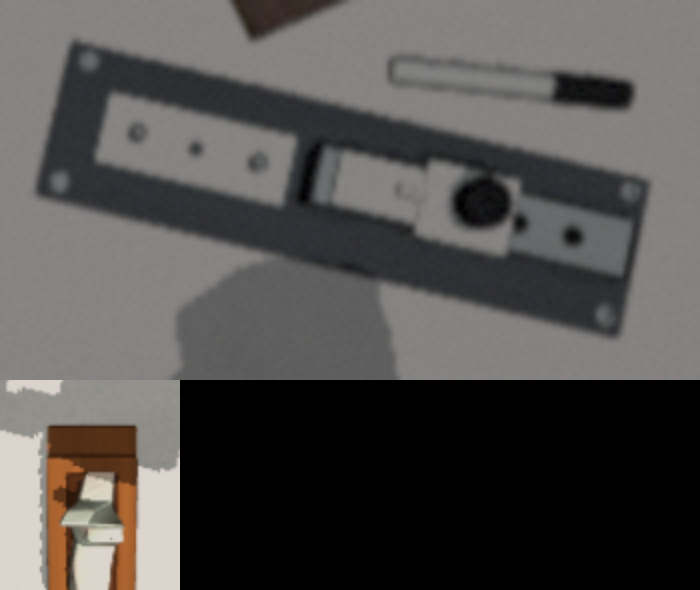

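The z2 picture shows the fixture whole, with its pegs at (137,131) and (257,161), the knob at (481,202) and the pen clear behind it. The flipped wrist view moves the block by only 1.3 mm, so averaging cancels the camera bias. That puts the block at (0.4330, 0.1163) with yaw 104.85°, and the nest at (0.5332, -0.0949) with yaw 74.67°. Next I'll grasp and lift.

```bash
python3 - <<'E'
from meas import *
from workcell import bot
t=pickle.load(open("cam0.pkl","rb"))["top"]
print("top nest dot",onz(t,(403.6,256.6),.02),"top knob",onz(t,(474.9,270.1),.086))
B=np.array([.43305,.11625]); ro=down(np.radians(14.85))
bot.goto([*B,.12],ro); bot.set_gripper(.78,30)
print(bot.current_ee_pos(),bot.current_joints(),bot.current_clock())
bot.line_to([*B,.0035],max_speed=.08); bot.hold(.2)
p=bot.current_ee_pos(); print(p,bot.current_contact_force())
bot.set_gripper(0.0,30); print("open",bot.current_opening()*.092,bot.current_grip_force(),bot.current_ee_pos(),bot.current_contact_force())
bot.line_to([*B,.10],max_speed=.1); bot.hold(.3)
w=wrist(bot,"wg"); print("open",bot.current_opening()*.092,bot.current_contact_force(),bot.current_ee_pos(),bot.current_clock())
E
```

```text
top nest dot [ 0.53547598 -0.09371517  0.02      ] top knob [ 0.49669662 -0.22979123  0.086     ]
[0.4330379  0.11625495 0.12000097] [-8.44314761e-03 -7.90458277e-02  2.03752775e+00  2.33462959e-05
  1.18313548e+00 -2.67619797e-01] 9.275
[0.43329426 0.11626338 0.00377143] [ 0.2261475   0.24253155 -0.05582393]
open 0.04631607495975521 29.999991953372955 [0.43326823 0.11626204 0.00356539] [ 0.59620096 -0.09615535  0.07270265]
open 0.0460354163975925 [-0.31521981  0.39557381 -2.10380677] [0.43286129 0.11624222 0.09972502] 13.05
```

```bash
python3 - <<'E'
from meas import *
from workcell import bot
N=np.array([.5331,-.0947]); ro=down(np.radians(-15.33))
w=pickle.load(open("wg.pkl","rb"))
m=cv2.inRange(cv2.cvtColor(w["pixels"],cv2.COLOR_BGR2HSV),(3,110,30),(22,255,255))
u=pix(w,[.433,.1163,.112]).astype(int); print(u)
for z in(.016,.0287): rect(w,m,z+.0965,(max(0,u[0]-120),max(0,u[1]-200),u[0]+120,min(479,u[1]+200)),"in hand")
bot.goto([*N,.10],ro); bot.hold(.2); print(bot.current_ee_pos(),bot.current_contact_force(),bot.current_clock())
w=wrist(bot,"wn"); s=bot.read_camera("scene"); t=bot.read_camera("top")
sc=s["pixels"]; u=pix(s,[N[0],N[1],.05]).astype(int); print(u)
a=w["pixels"][:480:,150:490]; b=cv2.resize(sc[max(0,u[1]-60):u[1]+60,u[0]-57:u[0]+57],None,fx=4,fy=4)
cv2.imwrite("pics/z3.png",np.hstack([a,b[:480,:455]]))
E
```

```text
[319 311]
in hand px (262, 193, 110, 192) c [0.4297 0.1221] size [0.0498 0.1022] yaw 104.92
in hand px (262, 193, 110, 192) c [0.4281 0.1282] size [0.0458 0.0939] yaw 104.92
[ 0.53281381 -0.0931811   0.09998959] [ 0.87805118 -0.04084631 -2.83001346] 14.175
[375 222]
```

View pics/z3.png

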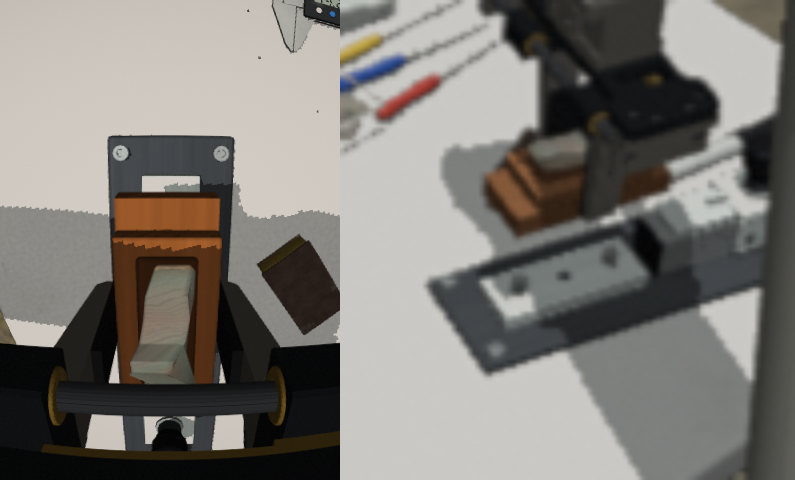

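The picture shows the block held level over the nest, with its far end at about row 195 and the carving untouched. The sanding block is clear. The arm hadn't quite settled, so I'll check that, then check the in-hand offset from the far edge, and lower under force supervision.

```bash
python3 - <<'E'
from meas import *
from workcell import bot
w=pickle.load(open("wg.pkl","rb"))
m=cv2.inRange(cv2.cvtColor(w["pixels"],cv2.COLOR_BGR2HSV),(3,110,30),(22,255,255))
r=[np.flatnonzero(m[150:300,c])[0]+149.5 for c in range(295,340,5)]; print(r)
e=onz(w,(317,np.median(r)),.1125)[:2]; L=np.array([np.cos(np.radians(104.85)),np.sin(np.radians(104.85))])
print("far edge along L", (e-np.array([.43286,.11624]))@L)
N=np.array([.5331,-.0947]); bot.line_to([*N,.06],max_speed=.06); bot.hold(.5)
print(bot.current_ee_pos(),bot.current_tool_rot(),down(np.radians(-15.33)),bot.current_contact_force(),bot.current_clock())
E
```

```text
[np.float64(192.5), np.float64(192.5), np.float64(192.5), np.float64(192.5), np.float64(192.5), np.float64(192.5), np.float64(192.5), np.float64(192.5), np.float64(192.5)]
far edge along L 0.05761228552376854
[ 0.53316988 -0.09473861  0.06012572] [2.49769891e+00 1.90517126e+00 1.73326314e-04] [2.49789023 1.90529494 0.        ] [-0.35569214  0.44959829 -2.11516434] 15.6417
```

```bash
cat > st.py <<'E'
from meas import *
from workcell import bot
def log(z): 
    p=bot.current_ee_pos(); f=bot.current_contact_force(); t=bot.current_ft_torque()
    print(round(z,4),np.round(p,4),"F",np.round(f,1),"T",np.round(t,2),round(bot.current_clock(),2)); return np.array(p),np.array(f)
E
python3 - <<'E'
from st import *
N=np.array([.5331,-.0947])
bot.line_to([*N,.039],max_speed=.06)
for z in np.arange(.037,.0229,-.002):
    bot.line_to([*N,z],max_speed=.04); bot.hold(.05)
    p,f=log(z)
    if f[2]>12 or np.hypot(f[0],f[1])>12: break
E
```

```text
0.037 [ 0.5333 -0.0948  0.0372] F [-0.8 -0.3 -2.5] T [-0.01 -0.07  0.02] 16.44
0.035 [ 0.5331 -0.0947  0.035 ] F [-0.9  0.7 -2.5] T [ 0.02 -0.04 -0.  ] 16.74
0.033 [ 0.5333 -0.0947  0.0331] F [-0.4 -0.1 -1.8] T [-0.04 -0.15  0.02] 17.04
0.031 [ 0.5337 -0.0947  0.0312] F [ 3.2 -0.1 -3.2] T [ 0.05 -0.79 -0.02] 17.34
0.029 [ 0.5337 -0.0947  0.0292] F [ 5.   3.  -2.7] T [ 0.22 -1.05 -0.05] 17.64
0.027 [ 0.5337 -0.0947  0.0272] F [ 5.3  1.7 -2.6] T [ 0.36 -1.05 -0.09] 17.94
0.025 [ 0.5337 -0.0947  0.0251] F [ 5.3  1.8 -1. ] T [ 0.3  -1.04 -0.  ] 18.24
0.023 [ 0.5338 -0.0948  0.0235] F [4.1 1.1 4.8] T [ 0.43 -0.81 -0.  ] 18.54
```

```bash
python3 - <<'E'
from st import *
N=np.array([.5338,-.0946])
bot.line_to([*N,.0225],max_speed=.03); bot.hold(.2); log(.0225)
bot.line_to([*N,.0235],max_speed=.03); bot.hold(.1); log(.0235)
bot.set_gripper(.63,30); bot.hold(.1); log(0); print(bot.current_opening())
bot.line_to([*N,.13],max_speed=.12); 
d=np.array([np.cos(np.radians(74.67)),np.sin(np.radians(74.67))]); K=np.array([.5335,-.0948])-.145*d; print("knob",K)
q=K-.02*d
bot.goto([*(K+.04*d),.20],down(np.radians(-15.33))); bot.hold(.3)
w=wrist(bot,"wk"); t=bot.read_camera("top"); s=bot.read_camera("scene"); pickle.dump({"top":t,"scene":s},open("cam2.pkl","wb"))
print(pix(w,[*K,.075]),pix(w,[.5335,-.0948,.036]),bot.current_ee_pos(),bot.current_clock())
cv2.imwrite("pics/z4.png",np.hstack([w["pixels"][:,130:510],cv2.resize(s["pixels"][160:280,330:435],None,fx=4,fy=4)]))
E
```

```text
0.0225 [ 0.5338 -0.0948  0.0235] F [-0.8  2.7  9.9] T [ 0.34 -0.13 -0.08] 18.99
0.0235 [ 0.5338 -0.0948  0.0236] F [2.5 1.8 3.1] T [ 0.09 -0.61 -0.08] 19.34
0 [ 0.5334 -0.0945  0.0232] F [-0.5  0.1  0.3] T [-0.08 -0.05 -0.05] 19.82
0.6306450407925062
knob [ 0.49516518 -0.23464077]
[319.5615112  277.68235071] [319.87094923 105.98042332] [ 0.5057737  -0.19546084  0.19964079] 21.8917
```

View pics/z4.png

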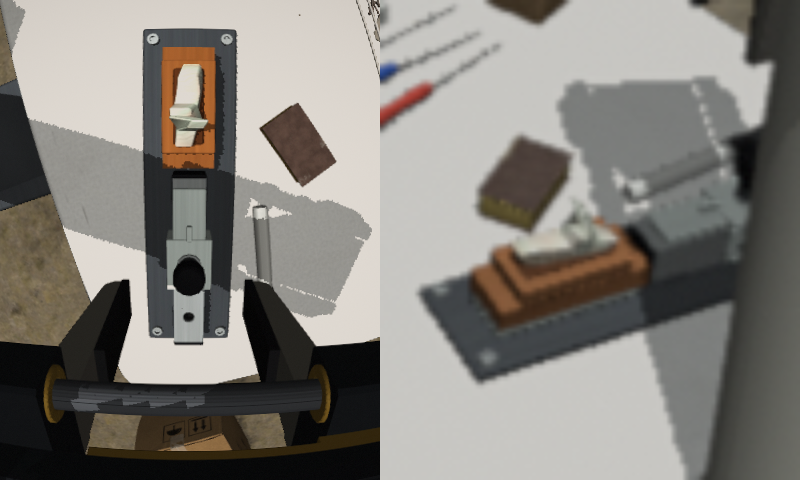

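The view shows the block seated flush and square between the nest edges, and the knob at about (319,275), close to the predicted (319.6,277.7). Now I'll grip the knob.

```bash
python3 - <<'E'
from st import *
K=np.array([.49517,-.23464])
bot.goto([*K,.12],down(np.radians(-15.33))); bot.hold(.2)
bot.line_to([*K,.058],max_speed=.08); bot.hold(.3); log(.058)
bot.set_gripper(0,50); bot.hold(.2); log(0); print(bot.current_opening()*.092,bot.current_grip_force())
E
```

```text
0.058 [ 0.4954 -0.2348  0.0584] F [ 0.1 -0.4 -0.2] T [-0.04 -0.03  0.02] 23.77
0 [ 0.4961 -0.2349  0.0581] F [ 4.8 -1.  -3.5] T [-0.17 -0.8  -0.03] 24.54
0.026990125567434617 49.99834477901459
```

```bash
python3 - <<'E'
from st import *
K=np.array([.4959,-.2348])
for z in (.062,.066,.0705):
    bot.line_to([*K,z],max_speed=.04); bot.hold(.15); log(z)
w=wrist(bot,"wl"); print(bot.current_opening()*.092)
E
```

```text
0.062 [ 0.4961 -0.2348  0.0613] F [ 5.6 -3.  -7.8] T [-0.39 -0.88  0.05] 24.94
0.066 [ 0.4961 -0.2347  0.0651] F [  5.9  -2.1 -10. ] T [-0.34 -0.95  0.08] 25.34
0.0705 [ 0.4961 -0.2347  0.0694] F [  6.5  -2.6 -10.4] T [-0.42 -1.08  0.03] 25.76
0.026703356115144076
```

```bash
python3 - <<'E'
from st import *
d=np.array([np.cos(np.radians(74.67)),np.sin(np.radians(74.67))])
K=np.array([.4963,-.2348])
bot.line_to([*K,.0717],max_speed=.03); bot.hold(.1); log(.0717)
for s in (.005,.010,.02,.03):
    P=K+s*d; bot.line_to([*P,.0717],max_speed=.05); bot.hold(.1); p,f=log(s); print("slid",(p[:2]-[.4961,-.2349])@d,"Fd",f[:2]@d)
    if abs(f[:2]@d)>15: break
E
```

```text
0.0717 [ 0.4962 -0.2347  0.0703] F [  5.7  -2.7 -10.7] T [-0.51 -0.99 -0.  ] 26.16
0.005 [ 0.4976 -0.2294  0.0703] F [  6.5  -1.1 -11. ] T [-0.33 -1.07  0.03] 26.51
slid 0.005722819070127518 Fd 0.6966695331198449
0.01 [ 0.4989 -0.2245  0.0703] F [ 6.  -1.3 -9.8] T [-0.23 -1.15  0.03] 26.86
slid 0.010802695983882931 Fd 0.36110797907749115
0.02 [ 0.5016 -0.2146  0.0702] F [  7.4   0.3 -11. ] T [-0.1  -1.18  0.04] 27.31
slid 0.021019510601752136 Fd 2.2404211777497487
0.03 [ 0.5043 -0.2051  0.0703] F [  6.5  -0.4 -11. ] T [-0.06 -1.2   0.01] 27.76
slid 0.03094036648337417 Fd 1.2980907586859614
```

```bash
python3 - <<'E'
from st import *
d=np.array([np.cos(np.radians(74.67)),np.sin(np.radians(74.67))])
P=np.array([.4963,-.2348])+.0294*d
bot.line_to([*P,.0717],max_speed=.03); bot.hold(.1); p,f=log(.0717); print("slid",(p[:2]-[.4961,-.2349])@d)
for z in (.069,.066,.063,.060,.058,.057):
    bot.line_to([*P,z],max_speed=.03); bot.hold(.15); p,f=log(z)
    if f[2]>5: break
print("slid",(p[:2]-[.4961,-.2349])@d,bot.current_opening()*.092)
E
```

```text
0.0717 [ 0.5041 -0.2057  0.0703] F [  6.6   0.2 -10.6] T [-0.16 -1.13  0.05] 28.11
slid 0.030255955343647275
0.069 [ 0.5041 -0.2058  0.0676] F [  6.4  -1.  -10.4] T [-0.11 -1.06 -0.01] 28.51
0.066 [ 0.5041 -0.2058  0.0648] F [ 7.  -1.2 -9.5] T [-0.11 -1.04  0.01] 28.91
0.063 [ 0.5041 -0.206   0.062 ] F [ 6.2  0.1 -8.8] T [-0.07 -0.98  0.01] 29.31
0.06 [ 0.5041 -0.206   0.0591] F [ 5.   1.1 -8.7] T [-0.03 -0.86  0.02] 29.71
0.058 [ 0.5041 -0.2064  0.0581] F [ 3.4  0.9 -0.6] T [ 0.22 -0.32  0.02] 30.11
0.057 [ 0.5041 -0.2067  0.058 ] F [-0.2  1.5  5.4] T [ 0.26  0.28 -0.01] 30.51
slid 0.029275829287028682 0.026755833038264735
```

```bash
python3 - <<'E'
from st import *
bot.hold(.5); p,f=log(0)
w=wrist(bot,"we"); t=bot.read_camera("top"); s=bot.read_camera("scene")
cv2.imwrite("pics/z5.png",np.hstack([w["pixels"][:,150:490],cv2.resize(s["pixels"][165:285,340:450],None,fx=4,fy=4,interpolation=cv2.INTER_CUBIC)]))
E
```

```text
0 [ 0.5041 -0.2067  0.058 ] F [-1.3  1.6  6. ] T [ 0.32  0.21 -0.  ] 31.01
```

View pics/z5.png

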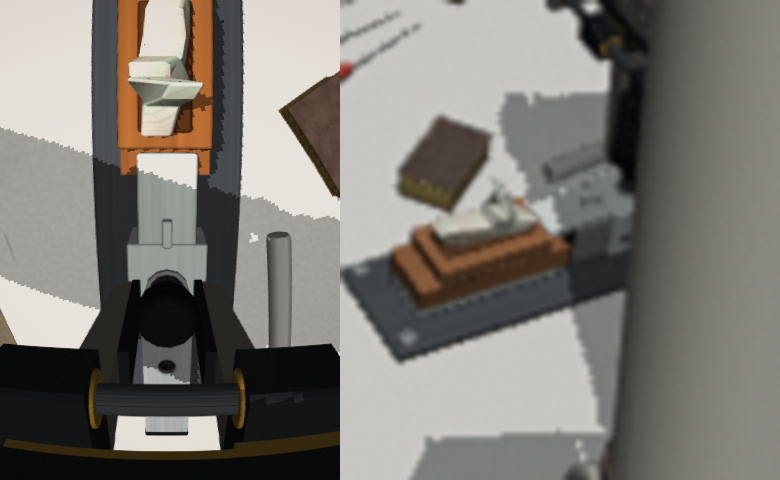

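The last picture shows the tongue (tip at row 153) lying over the block's step, just short of the upper part. The knob at (168,310) is between the fingers, and the TCP is back at its pin-home height of 58.0 mm. The job is ready to hand in.

```bash
python3 - <<'E'
from workcell import bot
print(bot.job_done())
E
```

```text
the job is handed in; nothing more can be done
None
```

I handed the job in at about 31 s: the block read as home on both pegs, the jaw had moved one hole with its tongue over the step, and the pin read as home with the knob still gripped.

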